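# Start the pot-banding wheel at its guarded switch

### The arm

A 7-joint arm with a two-finger parallel gripper is mounted at the origin on the work surface. World frame = base frame: x ahead of the robot, y to its left, z up, the work surface at z = 0. Lengths are in m, angles in rad, forces in N, time in s.
With the tool pointing down it reaches from about 0.35 to 0.9 m from the base axis. Payload 8.1 kg.
Tool frame: the origin (TCP) lies on the mounting face of the last link; the fingertips stand 173 mm ahead of it and the grasp point (between the pads) lies 155 mm ahead of it; z points along the fingers, y is the line along which they close (so a half turn about z gives the same grasp; the last joint's range is limited). The gripper opens to 85 mm and grips with 20 to 120 N. Pads are 22 mm wide; open, the fingers measure 114 mm over their backs; the gripper's body (76 mm by 85 mm) begins 54 mm behind the grasp point. The pads swing forward as they close: fully open they stand 13 mm farther back than shut.
Start: joints at [1.107, 0.434, 0.025, 1.573, -0.012, 1.134, -0.075], TCP at [0.221, -0.585, 0.405] pointing down, gripper open.
Joint ranges: [-2.62, 2.62], [-0.44, 2.09], [-1.27, 1.32], [0.08, 2.57], [-1.32, 4.46], [0.12, 2], [-2.74, 2.74]. Speed limits (rad/s): [2.22, 2.22, 3.01, 3.01, 3.14, 3.14, 3.14].

### API

Orientations are given as a unit quaternion [w, x, y, z].
In Python, from station import robot gives the robot as it stands.
- The arm moves only by the tool play_rows, never from a script. Its argument "motion" is a list of rows, each a list of 7 numbers: the closure in counts, from 0 (fully open) to 255 (shut), then the shift along the tool's x, y, z in cm, then the turn, a rotation vector about the tool's x, y, z in rad. In form: [[jaw, tx, ty, tz, wx, wy, wz], ...]. A call has 1 to 20 rows; each row shifts and turns the commanded pose from where the row before left it, along the tool's axes as they then stand; what a row does not reach is not made up. A row lasts 1/10 s, in which the tool goes at most 50 mm and 8.59 degrees, less where a joint would pass 70% of its speed; a pose out of reach is approached as far as the arm can. A call is refused whole if a number of a shift passes 5 or a number of a turn 0.15, either way. A call with a gripper value outside its range is refused whole. The fingers move at their own pace and stop on an object; "force" is the grip in N (left out, the last holds). Time passes only in rows, so rows that do not move let the fingers close. It gives the time, the measured TCP pose, the force, the opening and the grip force at its end, in the units of the state.
- robot.observe(): the state, without advancing time (a new reading comes with each control period).
- robot.get_image(name): name is "scene" or "top"; returns a dict with "image" (384x512x3 uint8, red, green, blue), "z_map" (384x512 float32, m along the optical axis (not along the pixel's ray), 0 where there is no reading), "camera_matrix" (3x3 intrinsics, pixels), "R" (3x3) and "t" (3): a world point X has camera coordinates R X + t. Camera axes: x right, y down, z forward; pixel columns grow to the right and rows downward; lengths in m; the calibration is good to about 2 mm. A picture is of the moment at which its call begins.
- robot.finish_job(): hands the job in; it is judged then, once.
The state is a dict: "time_s": time; "q": joint angles; "qvel": joint speeds; "joint_efforts": joint torques, N m; "position": TCP position; "tool_rot": TCP orientation; "force": force on the tool from outside, world axes, zero at the start; "moment": the same for the moment, N m; "opening": finger opening in m; "grip_force": force on a finger pad.
Only numpy, scipy, OpenCV 4.12 (cv2) and the standard library are available. Lean on these libraries where they do the work, as an engineer would, in place of code of your own. Each camera call takes 0.05 s, during which the arm holds its last target. There are 200 camera calls.

### The job

Start the decorating wheel: lift the yellow guard flap on its grey control box right back to its stop, then flip the red-tipped toggle beneath it fully over to ON, against its end stop (towards the flap's hinge) without forcing it. Then lower the guard all the way shut in a controlled way, never letting it drop or slam, leave the toggle ON, and leave the things standing around the box where they are.

Things in the scene. Friction and masses are not known exactly. Their poses are not given: they have to be found in the camera images.
- box: Grey control box fixed to the bench, 200 (x) x 220 (y) x 45 mm high; origin at the centre of its underside, +x to the hinge side, z up. Its flat top lies 47 mm above the origin. Along its far edge stands a wall 190 mm wide (x from 76 to 92 mm, up to 105 mm above the origin) that carries the guard's hinge. The wheel, 160 mm high, stands from 150 mm beyond the origin.
- slot_mid (a point): Middle of the cross slot on the box's flat top, below the guard (x +15, y 0, z +47 mm in the box frame). The toggle's small plate (50 x 34 x 4 mm) is screwed on loosely by eye: the toggle's pivot lies 9 mm above this point, up to 45 mm to either side of it along the box's y and up to 8 mm off along x. These offsets are not measured: feel or look for the toggle once the guard is up.
- guard_hinge (a point): Middle of the guard's hinge axis, which runs along the box's y axis; it lies at x = +70, y = 0, z = +105 mm in the box frame.
- guard_bar (a point): Middle of the guard's round steel grip bar: 10 mm thick, along the box's y, 140 mm from the hinge axis, moving with the guard. 140 mm of it is free between two side arms; a 40 mm open gap parts it from the yellow flap plate (4 mm thick, 150 mm wide, reaching 95 mm from the hinge, skirts 10 mm deep along both sides).
- guard (a joint): Guard angle about its hinge: 0 = shut (flap and bar level, bar on the robot's side, 60 mm above the box top), about 1.57 = upright, 2.1 = fully back on its stop, where it rests by itself. It weighs about 0.25 kg, turns easily and falls shut by its own weight if let go anywhere below about 1.57.
- toggle (a joint): Toggle angle: 0 = OFF (leaning 0.4 rad to box -x), 0.8 = ON (leaning 0.4 rad to box +x, the hinge). Stiff (2 to 5 N at the ball), it stays wherever it is left, so push it to its end stop. 9 mm steel rod with a red ball 16 mm across, its centre 36 mm from the pivot (at OFF 14 mm to box -x of it and 33 mm above). A rubber boot lets it give sideways about 3 mm at 5 N and spring back.
- pot: Bystander: glossy black glazed pot with scalloped rim and gold band, 120 mm wide, 109 mm high; origin at the centre of its underside.
- tape: Bystander: amber roll of packing tape lying flat, 90 mm across, 30 mm high; origin at the centre of its underside.
- glaze_jar: Bystander: pink glaze jar with white cap, 66 mm across, 85 mm high; origin at the centre of its underside.

How it is judged:
On the way, in this order (a step that is already met when the one before it is completed fails the run):
1. the guard is raised right back to its stop with the toggle still OFF (value of joint guard above 1.95 rad and value of joint toggle below 0.2 rad), for 0.2 s.
2. the toggle is flipped to ON under the raised guard (value of joint toggle above 0.7 rad and value of joint guard above 1.5 rad), for 0.2 s.
At the end, for the whole second after the job is handed in: The guard is shut (within 0.05 rad) and at rest, with the toggle ON (above 0.7 of its 0.8 rad) (value of joint guard below 0.05 rad and value of joint toggle above 0.7 rad and velocity of joint guard between -0.1 and 0.1 rad/s); the robot touches nothing.
It fails at once if the guard dropped or slammed: it fell faster than 3 rad/s (velocity of joint guard below -3 rad/s).
It fails at once if the toggle was forced: more than 30 N on it (contact force between anything else and switch above 30 N).
It fails at once if a thing standing around was pushed more than 15 mm (distance of any of pot, tape, glaze_jar from where it was at the start of the episode above 0.015 m).
It also fails if it takes over 72 s, if anything falls off the work surface, if the arm or the gripper's body presses on something with over 40 N, if the wrist force passes 120 N, or if a joint passes its speed limit or range.

## Working session

There is one attempt and no reset: what is moved stays moved. The work goes in short steps, Python scripts to look and compute and a tool call to move; the robot and the scene stay as the last step left them, time stands still between calls to the robot, and variables do not carry over. Pictures are saved under pics/ and viewed, at most 10 in all, crops included, and the job is handed in when it is done.

Besides the shell and the picture viewer there is one more tool, called after "Emit:" as name(argument=value, ...) on one line, values as JSON. play_rows: Moves the arm, as the interface text tells. Its arguments: {"type":"object","properties":{"motion":{"type":"array","items":{"type":"array","items":{"type":"number"}}},"force":{"type":"number"}},"required":["motion"]}

```bash
ls; mkdir -p pics
cat > h.py <<'E'
import numpy as np, cv2
from station import robot
def grab(n):
    d=robot.get_image(n); K,R,t=map(np.array,(d['camera_matrix'],d['R'],d['t']))
    return d['image'],d['z_map'],K,R,t
def cloud(z,K,R,t):
    v,u=np.mgrid[:z.shape[0],:z.shape[1]]
    c=np.stack([(u-K[0,2])/K[0,0]*z,(v-K[1,2])/K[1,1]*z,z],-1)
    return (c-t)@R   # R^T (c-t)
E
python3 - <<'E'
from h import *
o=robot.observe(); print({k:np.round(v,3) for k,v in o.items()})
for n in('scene','top'):
    im,z,K,R,t=grab(n); cv2.imwrite(f'pics/{n}0.png',im[:,:,::-1]); np.savez(f'{n}0.npz',im=im,z=z,K=K,R=R,t=t)
    print(n,K.round(1).tolist(),'cam',(-R.T@t).round(3),'fwd',R[2].round(3))
E
```

```text
pics
{'time_s': np.float64(0.0), 'q': array([ 1.107,  0.435,  0.025,  1.574, -0.012,  1.134, -0.075]), 'qvel': array([ 0.001, -0.002,  0.   ,  0.001, -0.   , -0.001,  0.001]), 'joint_efforts': array([-0.0000e+00, -6.7049e+01,  1.0250e+00, -3.1621e+01,  1.6000e-02,
        1.3000e-02, -0.0000e+00]), 'position': array([ 0.221, -0.585,  0.404]), 'tool_rot': array([-0.001,  0.984,  0.179, -0.   ]), 'force': array([-0.253, -0.836,  0.228]), 'moment': array([-0.029,  0.026, -0.022]), 'grip_force': np.float64(0.0), 'opening': np.float64(0.085)}
scene [[364.7, 0.0, 260.0], [0.0, 364.7, 190.2], [0.0, 0.0, 1.0]] cam [1.109 0.27  0.943] fwd [-0.551 -0.202 -0.81 ]
top [[465.5, 0.0, 255.9], [0.0, 465.5, 189.0], [0.0, 0.0, 1.0]] cam [0.329 0.044 1.139] fwd [ 0.231  0.029 -0.973]
```

View pics/scene0.png

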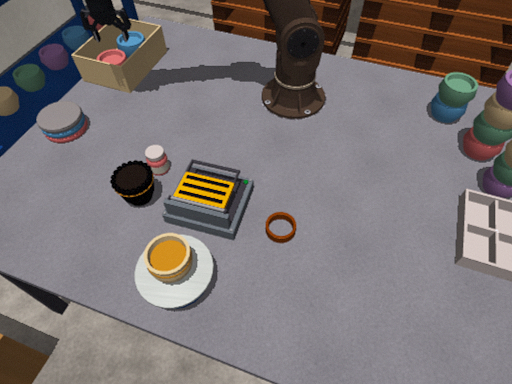

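View pics/top0.png

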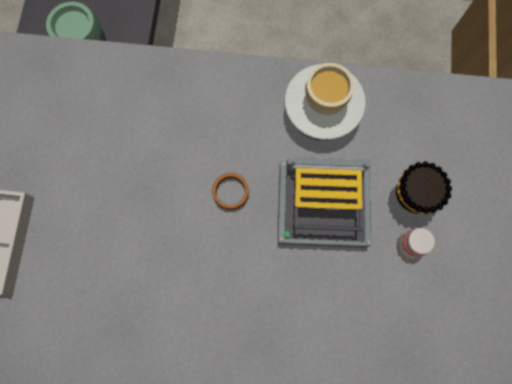

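The scene view shows the box at about (208,198). The pot (133,183) and jar (156,160) are on its −y side, and the tape (281,227) is on the +y side. In the top view the box is at about (325,203), with the yellow flap at (329,189), the grip bar at about (326,227) and the wheel beyond at (325,100). Next I'll measure the box pose.

Run:
```python
from h import *
for n in('top','scene'):
    d=np.load(f'{n}0.npz'); im,z,K,R,t=[d[k] for k in('im','z','K','R','t')]
    P=cloud(z,K,R,t); hsv=cv2.cvtColor(im,cv2.COLOR_RGB2HSV)
    reg=np.zeros(z.shape,bool)
    if n=='top': reg[150:255,270:380]=1
    else: reg[150:245,155:260]=1
    y=(hsv[...,0]>18)&(hsv[...,0]<32)&(hsv[...,1]>150)&(hsv[...,2]>120)&reg
    p=P[y]; p=p[abs(p[:,2]-np.median(p[:,2]))<.012]
    r=cv2.minAreaRect((p[:,:2]*1000).astype(np.float32)); print(n,'yellow z',np.median(p[:,2]).round(4),'rect',np.round(r[0],1),np.round(r[1],1),round(r[2],2))
    for lo,hi in((.035,.055),(.03,.13)):
        m=(P[...,2]>lo)&(P[...,2]<hi)&reg; q=P[m]
        r=cv2.minAreaRect((q[:,:2]*1000).astype(np.float32)); print(lo,hi,m.sum(),np.round(r[0],1),np.round(r[1],1),round(r[2],2))
    q=P[reg]; print(np.histogram(q[:,2],bins=np.arange(-.005,.17,.01)))
    # bystanders
    m=(P[...,2]>.015)&(P[...,0]>.2)&(P[...,0]<1)&(abs(P[...,1])<.6)&(P[...,2]<.25)
    nn,l,s,c=cv2.connectedComponentsWithStats(m.astype(np.uint8))
    for i in range(1,nn):
        if s[i,4]>80:
            q=P[l==i]; print(s[i],q.min(0).round(3),q.max(0).round(3))
```

```text
top yellow z 0.1091 rect [592.  -88.5] [ 91.4 150.9] 4.32
0.035 0.055 3978 [570.5 -89.5] [200.4 220.7] 3.57
0.03 0.13 7866 [570.5 -89.5] [200.4 220.7] 3.57
(array([3427,   98,   58,   51, 1380, 2598,   14,   11,    6,    8,  360,
       3458,    6,    0,    0,    0,    0]), array([-0.005,  0.005,  0.015,  0.025,  0.035,  0.045,  0.055,  0.065,
        0.075,  0.085,  0.095,  0.105,  0.115,  0.125,  0.135,  0.145,
        0.155,  0.165]))
[ 284   63   81   78 4837] [ 0.722 -0.167  0.06 ] [0.919 0.031 0.166]
[ 277  158   94   90 7950] [ 0.464 -0.205  0.015] [0.673 0.026 0.116]
[ 395  162   57   53 2312] [ 0.556 -0.368  0.034] [ 0.679 -0.249  0.112]
[212 173  36  37 443] [0.537 0.097 0.015] [0.626 0.185 0.037]
[398 229  36  30 850] [ 0.464 -0.337  0.015] [ 0.529 -0.275  0.091]
scene yellow z 0.109 rect [593.3 -89.2] [ 92.6 150.3] 4.35
0.035 0.055 1639 [ 576.8 -138.4] [202.9 316.7] 3.34
0.03 0.13 4744 [ 611.6 -140.5] [278.9 328.5] 1.57
(array([4399,  184,  187,  188,  631, 1008,  163,  250,  171,  136,  367,
       1926,    0,    0,   94,   73,  148]), array([-0.005,  0.005,  0.015,  0.025,  0.035,  0.045,  0.055,  0.065,
        0.075,  0.085,  0.095,  0.105,  0.115,  0.125,  0.135,  0.145,
        0.155,  0.165]))
[ 110  145   59   60 1995] [ 0.472 -0.368  0.015] [ 0.684 -0.251  0.112]
[ 162  160   91   79 4637] [ 0.469 -0.205  0.015] [0.681 0.025 0.115]
[265 212  31  30 360] [0.54  0.096 0.015] [0.63  0.184 0.036]
[ 134  233   79   76 4643] [ 0.725 -0.17   0.059] [0.923 0.03  0.163]
```

The box centre is at about (0.571, −0.0895) with yaw of about +4°. The flap top is at 0.109, so the box origin is at about z = 0.002, and the expected sizes match. Next I'll check the bar and work out the approach.

```bash
cat >> h.py <<'E'
from scipy.spatial.transform import Rotation as Ro
YAW=np.radians(4.0); B=np.array([.571,-.0895,.002]); RB=Ro.from_euler('z',YAW).as_matrix()
def w(p): return B+RB@(np.array(p)/1000)      # box mm -> world m
def inbox(p): return (np.asarray(p)-B)@RB*1000
def pose():
    o=robot.observe(); q=o['tool_rot']; return np.array(o['position']),Ro.from_quat([q[1],q[2],q[3],q[0]]),o
def to(grasp_box,down=155):   # shift of the TCP in tool axes (cm) so that the grasp point stands at box point
    p,r,o=pose(); g=p+r.as_matrix()[:,2]*down/1000
    return (r.inv().apply(w(grasp_box)-g)*100).round(2)
def rot(a_deg=94.0,tilt=0):   # rotvec in tool axes to reach tool down, tool y along box x
    a=np.radians(a_deg); T=np.array([[np.cos(a),np.sin(a),0],[np.sin(a),-np.cos(a),0],[0,0,-1]])
    return (pose()[1].inv()*Ro.from_matrix(T)).as_rotvec().round(4)
E
python3 - <<'E'
from h import *
for n in('top','scene'):
    d=np.load(f'{n}0.npz'); im,z,K,R,t=[d[k] for k in('im','z','K','R','t')]
    b=inbox(cloud(z,K,R,t).reshape(-1,3))
    for nm,m in(('bar',(abs(b[:,1])<60)&(b[:,0]<-50)&(b[:,0]>-90)&(b[:,2]>90)),('wall',(abs(b[:,1])<110)&(b[:,0]>72)&(b[:,0]<100)&(b[:,2]>98)),('plate',(abs(b[:,1])<70)&(b[:,0]>-20)&(b[:,0]<60)&(b[:,2]>98)),('top',(abs(b[:,1])<110)&(b[:,0]<-78)&(b[:,0]>-110)&(b[:,2]>30)&(b[:,2]<60))):
        q=b[m]; print(n,nm,len(q),np.percentile(q,[2,50,98],axis=0).round(1).tolist(), 'slope',np.polyfit(q[:,1],q[:,0],1).round(4) if nm=='bar' else '')
print(to([-70,0,200]),rot())
E
```

```text
top bar 239 [[-74.8, -57.4, 101.4], [-70.5, -0.2, 106.7], [-65.0, 57.6, 110.9]] slope [ 5.90000e-03 -7.04099e+01]
top wall 608 [[72.5, -90.4, 98.8], [82.6, 1.7, 103.2], [91.4, 91.3, 108.9]] slope 
top plate 2096 [[-18.3, -67.1, 103.6], [19.3, -0.1, 107.3], [58.5, 67.5, 111.3]] slope 
top top 923 [[-100.0, -104.2, 34.5], [-89.8, -0.7, 43.5], [-78.5, 104.8, 48.7]] slope 
scene bar 132 [[-71.6, -57.4, 100.7], [-65.5, 1.0, 106.5], [-61.8, 57.8, 110.4]] slope [ 6.00000e-04 -6.58227e+01]
scene wall 529 [[72.7, -90.7, 98.9], [83.8, 0.3, 103.3], [94.6, 88.9, 109.7]] slope 
scene plate 1122 [[-18.1, -66.8, 104.0], [21.4, 1.4, 107.3], [58.6, 67.1, 110.3]] slope 
scene top 264 [[-96.4, -93.8, 39.2], [-86.7, 1.8, 43.8], [-78.5, 106.1, 47.7]] slope 
[ 43.56 -35.93   4.75] [-1.3000e-03 -8.0000e-04 -1.2799e+00]
```

Emit:
play_rows(motion=[[165,3.35,-2.76,0.36,0,0,0],[165,3.35,-2.76,0.36,0,0,0],[165,3.35,-2.76,0.36,0,0,0],[165,3.35,-2.76,0.36,0,0,0],[165,3.35,-2.76,0.36,0,0,0],[165,3.35,-2.76,0.36,0,0,0],[165,3.35,-2.76,0.36,0,0,0],[165,3.35,-2.76,0.36,0,0,0],[165,3.35,-2.76,0.36,0,0,0],[165,3.35,-2.76,0.36,0,0,0],[165,3.35,-2.76,0.36,0,0,0],[165,3.35,-2.76,0.36,0,0,0],[165,3.35,-2.76,0.36,0,0,0]], force=20)

```text
time_s: 1.4
position: [0.5019, -0.0938, 0.3576]
tool_rot: [0.0, 0.984, 0.179, -0.0]
force: [-0.1, -0.1, -0.4]
opening: 0.0298
grip_force: 0.0
```

Emit:
play_rows(motion=[[165,0,0,0,0,0,-0.128],[165,0,0,0,0,0,-0.128],[165,0,0,0,0,0,-0.128],[165,0,0,0,0,0,-0.128],[165,0,0,0,0,0,-0.128],[165,0,0,0,0,0,-0.128],[165,0,0,0,0,0,-0.128],[165,0,0,0,0,0,-0.128],[165,0,0,0,0,0,-0.128],[165,0,0,0,0,0,-0.128],[165,0,0,0,0,0,0],[165,0,0,0,0,0,0]])

```text
time_s: 2.6
position: [0.5013, -0.0955, 0.3577]
tool_rot: [-0.0, 0.683, 0.73, -0.0]
force: [0.2, -0.4, 0.4]
opening: 0.0302
grip_force: 0.0
```

Run:
```python
from h import *
p,r,o=pose(); print(p,o['opening'],o['q'].round(3) if hasattr(o['q'],'round') else o['q'],np.round(o['force'],2)); print(to([-70,0,105]),rot())
```

```text
[ 0.50132368 -0.0954911   0.35766725] 0.03021864199784666 [ 0.472  0.347 -0.497  1.879  0.198  0.965 -0.047] [ 0.19 -0.41  0.42]
[0.11 0.   9.57] [-0.0005 -0.0002 -0.0039]
```

Emit:
play_rows(motion=[[165,0,0,1.9,0,0,0],[165,0,0,1.9,0,0,0],[165,0,0,1.9,0,0,0],[165,0,0,1.9,0,0,0],[165,0,0,1.9,0,0,0],[165,0,0,0,0,0,0],[165,0,0,0,0,0,0]])

```text
time_s: 3.3
position: [0.5015, -0.0952, 0.2631]
tool_rot: [-0.0, 0.683, 0.731, -0.0]
force: [-0.3, 0.6, 0.9]
opening: 0.0305
grip_force: 0.0
```

Emit:
play_rows(motion=[[255,0,0,0,0,0,0],[255,0,0,0,0,0,0],[255,0,0,0,0,0,0],[255,0,0,0,0,0,0],[255,0,0,0,0,0,0]], force=25)

```text
time_s: 3.8
position: [0.5018, -0.0953, 0.2639]
tool_rot: [0.001, 0.682, 0.731, 0.0]
force: [-1.0, 0.3, 7.3]
opening: 0.0088
grip_force: 25.3
```

Run:
```python
from h import *
p,r,o=pose(); print(p,o['opening'],o['grip_force'],np.round(o['force'],2)); print(to([-70,0,105]))
# arc rows: grasp path, tool y=box +x, tool z=down
th=np.linspace(0,2.13,41); x=-14*np.cos(th); z=14*np.sin(th)
print(np.c_[np.diff(x),-np.diff(z)].round(2).tolist())
```

```text
[ 0.5018246  -0.09533909  0.26390713] 0.00875533455790206 25.298385322093964 [-1.01  0.27  7.34]
[ 0.11 -0.08  0.19]
[[0.02, -0.75], [0.06, -0.74], [0.1, -0.74], [0.14, -0.73], [0.18, -0.72], [0.22, -0.71], [0.25, -0.7], [0.29, -0.69], [0.33, -0.67], [0.36, -0.65], [0.4, -0.63], [0.43, -0.61], [0.46, -0.59], [0.49, -0.56], [0.52, -0.53], [0.55, -0.51], [0.57, -0.48], [0.6, -0.44], [0.62, -0.41], [0.64, -0.38], [0.66, -0.34], [0.68, -0.31], [0.69, -0.27], [0.71, -0.23], [0.72, -0.2], [0.73, -0.16], [0.74, -0.12], [0.74, -0.08], [0.74, -0.04], [0.75, 0.0], [0.74, 0.04], [0.74, 0.08], [0.74, 0.12], [0.73, 0.16], [0.72, 0.2], [0.71, 0.23], [0.69, 0.27], [0.68, 0.31], [0.66, 0.34], [0.64, 0.38]]
```

Emit:
play_rows(motion=[[255,0,0.02,-0.75,0,0,0],[255,0,0.06,-0.74,0,0,0],[255,0,0.1,-0.74,0,0,0],[255,0,0.14,-0.73,0,0,0],[255,0,0.18,-0.72,0,0,0],[255,0,0.22,-0.71,0,0,0],[255,0,0.25,-0.7,0,0,0],[255,0,0.29,-0.69,0,0,0],[255,0,0.33,-0.67,0,0,0],[255,0,0.36,-0.65,0,0,0]])

```text
time_s: 4.8
position: [0.5201, -0.0941, 0.334]
tool_rot: [-0.001, 0.682, 0.731, -0.001]
force: [-6.4, -0.5, 0.9]
opening: 0.0087
grip_force: 24.5
```

Run:
```python
from h import *
p,r,o=pose(); print(o['opening'],o['grip_force'],np.round(o['force'],2)); print(inbox(p-[0,0,.155]),'want',-140*np.cos(.5325)+70,140*np.sin(.5325)+105)
```

```text
0.008700750045100437 24.516169130802155 [-6.4  -0.51  0.89]
[-51.09751704  -1.08212419 176.99159075] want -50.615675909057074 176.07642875807215
```

Emit:
play_rows(motion=[[255,0,0.4,-0.63,0,0,0],[255,0,0.43,-0.61,0,0,0],[255,0,0.46,-0.59,0,0,0],[255,0,0.49,-0.56,0,0,0],[255,0,0.52,-0.53,0,0,0],[255,0,0.55,-0.51,0,0,0],[255,0,0.57,-0.48,0,0,0],[255,0,0.6,-0.44,0,0,0],[255,0,0.62,-0.41,0,0,0],[255,0,0.64,-0.38,0,0,0],[255,0,0.66,-0.34,0,0,0],[255,0,0.68,-0.31,0,0,0],[255,0,0.69,-0.27,0,0,0],[255,0,0.71,-0.23,0,0,0],[255,0,0.72,-0.2,0,0,0]])

```text
time_s: 6.3
position: [0.6087, -0.088, 0.4014]
tool_rot: [0.001, 0.682, 0.731, 0.001]
force: [-5.0, -1.9, 12.5]
opening: 0.0092
grip_force: 26.1
```

Run:
```python
from h import *
p,r,o=pose(); print(o['opening'],o['grip_force'],np.round(o['force'],2)); th=2.13*25/40; print(inbox(p-[0,0,.155]),'want',-140*np.cos(th)+70,140*np.sin(th)+105)
im,z,K,R,t=grab('scene'); cv2.imwrite('pics/s1.png',cv2.resize(im[100:300,100:320,::-1],None,fx=2.5,fy=2.5))
```

```text
0.009190360842379643 26.104701161384583 [-4.96 -1.94 12.48]
[ 37.69084897  -1.17141073 244.39465475] want 36.78332952447183 241.00239998808908
```

View pics/s1.png

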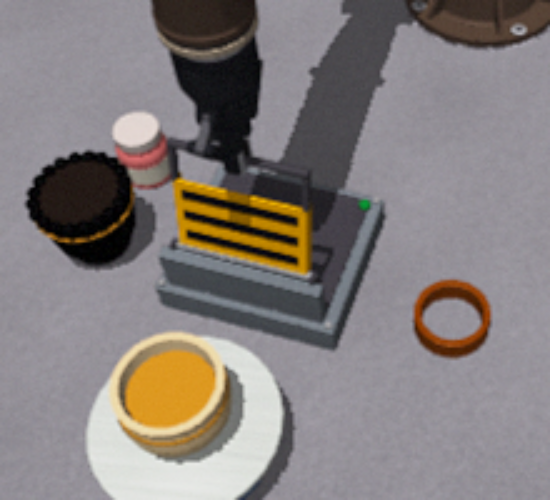

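The crop shows the guard near upright: the flap is at (240,225) in the crop and the gripper holds the bar at (235,150). I'll continue to the stop.

Emit:
play_rows(motion=[[255,0,0.73,-0.26,0,0,0],[255,0,0.74,-0.2,0,0,0],[255,0,0.74,-0.08,0,0,0],[255,0,0.74,-0.04,0,0,0],[255,0,0.75,0,0,0,0],[255,0,0.74,0.04,0,0,0],[255,0,0.74,0.08,0,0,0],[255,0,0.74,0.12,0,0,0],[255,0,0.73,0.16,0,0,0],[255,0,0.72,0.2,0,0,0],[255,0,0.71,0.23,0,0,0],[255,0,0.69,0.27,0,0,0]])

```text
time_s: 7.55
position: [0.6962, -0.082, 0.3932]
tool_rot: [0.0, 0.682, 0.731, -0.0]
force: [-1.2, -5.7, 0.1]
opening: 0.0091
grip_force: 25.7
```

Run:
```python
from h import *
p,r,o=pose(); print(o['opening'],o['grip_force'],np.round(o['force'],2)); th=2.13*37/40; print(inbox(p-[0,0,.155]),'want',-140*np.cos(th)+70,140*np.sin(th)+105)
```

```text
0.009070545781479478 25.668030381202698 [-1.22 -5.67  0.1 ]
[125.39418187  -1.22732348 236.2393368 ] want 124.44811174845029 233.97830486957204
```

Emit:
play_rows(motion=[[255,0,0.68,0.31,0,0,0],[255,0,0.66,0.34,0,0,0],[255,0,0.3,0.17,0,0,0],[255,0,0,0,0,0,0],[255,0,0,0,0,0,0],[255,0,0,0,0,0,0]])

```text
time_s: 8.15
position: [0.7122, -0.0807, 0.385]
tool_rot: [0.0, 0.682, 0.731, -0.0]
force: [0.4, -4.2, -0.6]
opening: 0.0086
grip_force: 25.7
```

Run:
```python
from h import *
p,r,o=pose(); print(o['opening'],o['grip_force'],np.round(o['force'],2)); th=2.1; print(inbox(p-[0,0,.155]),'want',-140*np.cos(th)+70,140*np.sin(th)+105)
```

```text
0.008553140343431406 25.74744701385498 [ 0.4  -4.21 -0.64]
[141.42686621  -1.0611382  228.02489022] want 140.67845464398005 225.84931133084234
```

Emit:
play_rows(motion=[[165,0,0,0,0,0,0],[165,0,0,0,0,0,0],[165,0,0,0,0,0,0],[165,0,0,-1.5,0,0,0],[165,0,0,-2.5,0,0,0],[165,0,0,-2.5,0,0,0],[165,0,-4.4,0,0,0,0],[165,0,-4.4,0,0,0,0],[165,0,-4.4,0,0,0,0],[165,0,-4.4,0,0,0,0],[165,0,-4.4,0,0,0,0],[255,-4.5,0,0,0,0,0],[255,-4.5,0,0,0,0,0],[255,-4.5,0,0,0,0,0],[255,-4.5,0,0,0,0,0],[255,-4.5,0,0,0,0,0],[255,-4.5,0,0,0,0,0]])

```text
time_s: 9.85
position: [0.5114, -0.3668, 0.4521]
tool_rot: [0.001, 0.682, 0.732, 0.0]
force: [1.4, 0.6, -0.0]
opening: 0.0002
grip_force: 0.0
```

Run:
```python
from h import *
im,z,K,R,t=grab('top'); P=cloud(z,K,R,t); b=inbox(P)
hsv=cv2.cvtColor(im,cv2.COLOR_RGB2HSV)
inb=(abs(b[...,1])<100)&(abs(b[...,0])<75)&(b[...,2]>40)&(b[...,2]<115)
red=((hsv[...,0]<8)|(hsv[...,0]>172))&(hsv[...,1]>120)&(hsv[...,2]>60)&inb
q=b[red]; v,u=np.where(red); print('red',len(q),q.min(0),np.median(q,0),q.max(0) if len(q) else'', u.mean(),v.mean())
pl=inb&(b[...,2]>50)
q=b[pl]; print('raised',len(q),np.percentile(q,[1,50,99],axis=0).round(1).tolist())
# ball centre: cast the ray of the red blob's circle centre to height 56+33
c=(u.min()+u.max())/2,(v.min()+v.max())/2
ray=R.T@np.linalg.inv(K)@[c[0],c[1],1]; C=-R.T@t; s=(B[2]+.089-C[2])/ray[2]; print('ball@89',inbox(C+s*ray).round(1),c)
cv2.imwrite('pics/t2.png',cv2.resize(im[130:270,250:450,::-1],None,fx=4,fy=4,interpolation=cv2.INTER_CUBIC))
```

```text
red 33 [-11.93875976 -29.2250259   54.1122618 ] [ -5.18865613 -18.36434638  92.10167196] [  9.26285433 -11.54715682  96.70544376] 334.72727272727275 200.84848484848484
raised 531 [[-15.7, -83.7, 50.1], [67.2, -13.2, 106.2], [74.9, 84.6, 114.1]]
ball@89 [ -4.6 -18.8  89. ] (np.float64(335.0), np.float64(201.0))
```

View pics/t2.png

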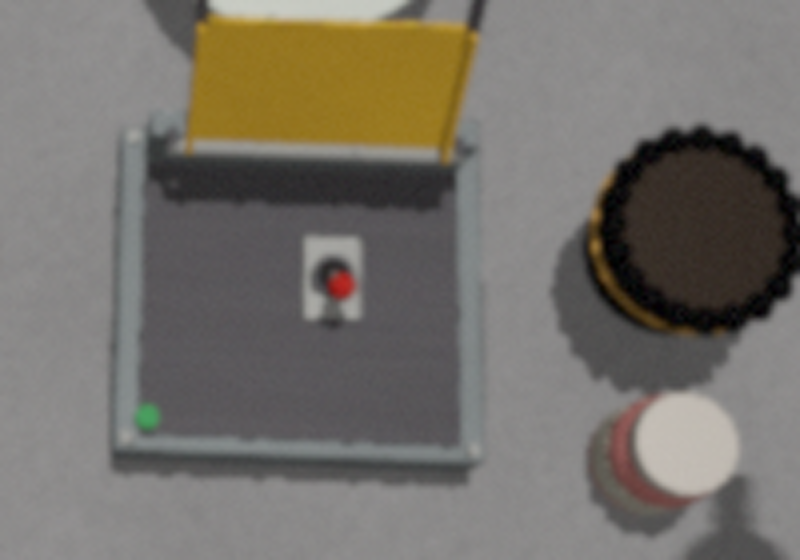

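The top crop shows the guard fully back. The toggle plate is at crop (333,278) and the red ball at (341,285), leaning OFF towards the robot. The bystanders haven't moved. I'll check the plate centre and then go to the toggle with the jaw shut.

Run:
```python
from h import *
im,z,K,R,t=grab('top'); C=-R.T@t
for (u,v,h) in((333.25-.4,199.5-.4,51),):
    ray=R.T@np.linalg.inv(K)@[u,v,1]; s=(B[2]+h/1000-C[2])/ray[2]; print('plate centre',inbox(C+s*ray).round(1))
print('over',to([-45,-18.8,277],173),'start',to([-45,-18.8,81],173),rot())
```

```text
plate centre [  8.1 -19.9  51. ]
over [25.99  3.37 -0.22] start [26.05  3.38 19.38] [-0.0006  0.0033 -0.0085]
```

Emit:
play_rows(motion=[[255,4.33,0.56,0,0,0,0],[255,4.33,0.56,0,0,0,0],[255,4.33,0.56,0,0,0,0],[255,4.33,0.56,0,0,0,0],[255,4.33,0.56,0,0,0,0],[255,4.33,0.56,0,0,0,0],[255,0,0,4.2,0,0,0],[255,0,0,4.2,0,0,0],[255,0,0,4.2,0,0,0],[255,0,0,4.2,0,0,0],[255,0,0,2.5,0,0,0],[255,0,0,0,0,0,0],[255,0,0,0,0,0,0],[255,0,0,0,0,0,0]])

```text
time_s: 11.35
position: [0.5277, -0.1036, 0.2596]
tool_rot: [0.001, 0.682, 0.731, 0.001]
force: [-0.5, 0.8, -0.9]
opening: 0.0002
grip_force: 0.0
```

Run:
```python
from h import *
p,r,o=pose(); print(np.round(o['force'],2),inbox(p-[0,0,.173]),rot())
```

```text
[-0.52  0.76 -0.89] [-44.14090777 -11.0920534   84.58507342] [0.0034 0.0007 0.0002]
```

Emit:
play_rows(motion=[[255,-0.4,0,0.1,0,0,0],[255,-0.37,0,0.15,0,0,0],[255,0,0.4,0,0,0,0],[255,0,0.4,0,0,0,0],[255,0,0.4,0,0,0,0],[255,0,0,0,0,0,0],[255,0,0,0,0,0,0]])

```text
time_s: 12.05
position: [0.5393, -0.1105, 0.2548]
tool_rot: [-0.0, 0.682, 0.731, -0.0]
force: [-0.1, 0.5, 0.7]
opening: -0.0004
grip_force: 0.0
```

Emit:
play_rows(motion=[[255,0,0.2,0,0,0,0],[255,0,0.2,0,0,0,0],[255,0,0.2,0,0,0,0],[255,0,0.2,0,0,0,0],[255,0,0,0,0,0,0],[255,0,0,0,0,0,0]])

```text
time_s: 12.65
position: [0.5472, -0.1101, 0.2549]
tool_rot: [0.0, 0.682, 0.731, -0.0]
force: [-0.7, -0.1, 2.3]
opening: 0.0001
grip_force: 0.7
```

Run:
```python
from h import *
p,r,o=pose(); print(np.round(o['force'],2),inbox(p-[0,0,.173]))
```

```text
[-0.7  -0.07  2.29] [-25.20108639 -18.90888491  79.9405357 ]
```

Emit:
play_rows(motion=[[255,0,0.2,0,0,0,0],[255,0,0.2,0,0,0,0],[255,0,0.2,0,0,0,0],[255,0,0,0,0,0,0]])

```text
time_s: 13.05
position: [0.5524, -0.1099, 0.2562]
tool_rot: [-0.0, 0.682, 0.731, -0.001]
force: [-11.7, -0.6, 22.4]
opening: 0.0002
grip_force: 9.6
```

Emit:
play_rows(motion=[[255,0,0.2,0,0,0,0],[255,0,0.2,0,0,0,0],[255,0,0.2,0,0,0,0],[255,0,0,0,0,0,0]])

```text
time_s: 13.45
position: [0.5594, -0.1093, 0.2549]
tool_rot: [0.0, 0.682, 0.731, 0.0]
force: [-1.1, -0.1, 1.3]
opening: 0.0
grip_force: 0.8
```

Run:
```python
from h import *
p,r,o=pose(); print(np.round(o['force'],2),inbox(p-[0,0,.173]))
```

```text
[-1.15 -0.14  1.26] [-12.95917045 -18.9185923   79.88891015]
```

The contact peaked at about 25 N, mostly vertical, and then dropped. I'll look before pushing on.

Run:
```python
from h import *
im,z,K,R,t=grab('top'); a=cv2.resize(im[140:260,270:400,::-1],None,fx=3.5,fy=3.5,interpolation=cv2.INTER_CUBIC)
im2,z,K,R,t=grab('scene'); c=cv2.resize(im2[140:260,150:260,::-1],None,fx=3.5,fy=3.5,interpolation=cv2.INTER_CUBIC)
cv2.imwrite('pics/m3.png',cv2.resize(np.hstack([a,c]),(800,400)))
```

```text
(no output)
```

View pics/m3.png

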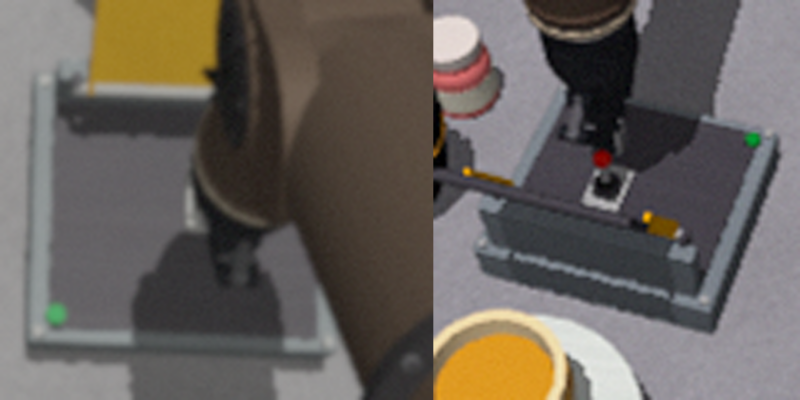

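The scene half shows the red ball at (601,158) above its boot at (606,185), with the fingers just behind it on the robot's side. I'll measure the ball.

```bash
cat >> h.py <<'E'
def ball():
    im,z,K,R,t=grab('scene'); b=inbox(cloud(z,K,R,t)); hsv=cv2.cvtColor(im,cv2.COLOR_RGB2HSV)
    m=((hsv[...,0]<8)|(hsv[...,0]>172))&(hsv[...,1]>150)&(hsv[...,2]>50)&(abs(b[...,1])<90)&(abs(b[...,0])<75)&(b[...,2]>40)
    v,u=np.where(m); C=-R.T@t
    if len(u)==0: print('no red'); return
    ray=R.T@np.linalg.inv(K)@[(u.min()+u.max())/2,(v.min()+v.max())/2,1]
    for h in(89,92): print('ball n',len(u),inbox(C+ray*(B[2]+h/1000-C[2])/ray[2]).round(1))
    print('surface',np.median(b[m],0).round(1))
E
python3 - <<'E'
from h import *
ball()
E
```

```text
ball n 23 [  6.1 -18.9  89. ]
ball n 23 [  8.  -17.7  92. ]
surface [ 10.7 -18.1  94.8]
```

The ball is at about mid-travel (x ≈ 7, vertical), so it needs about 15 mm more. I'll push gently in small steps.

Emit:
play_rows(motion=[[255,0,0.1,0,0,0,0],[255,0,0.1,0,0,0,0],[255,0,0.1,0,0,0,0],[255,0,0.1,0,0,0,0]])

```text
time_s: 14.0
position: [0.5633, -0.1089, 0.2549]
tool_rot: [0.0, 0.682, 0.731, 0.0]
force: [-1.1, -0.2, 1.7]
opening: 0.0001
grip_force: 1.1
```

Emit:
play_rows(motion=[[255,0,0.1,0,0,0,0],[255,0,0.1,0,0,0,0],[255,0,0.1,0,0,0,0],[255,0,0.1,0,0,0,0]])

```text
time_s: 14.4
position: [0.5672, -0.1087, 0.2548]
tool_rot: [-0.0, 0.682, 0.731, -0.0]
force: [-1.8, -0.2, 0.1]
opening: 0.0003
grip_force: 0.9
```

Emit:
play_rows(motion=[[255,0,0.1,0,0,0,0],[255,0,0.1,0,0,0,0],[255,0,0,0,0,0,0]])

```text
time_s: 14.7
position: [0.5693, -0.1086, 0.2549]
tool_rot: [0.0, 0.682, 0.731, 0.0]
force: [-0.9, 0.1, 0.8]
opening: -0.0001
grip_force: 0.6
```

Run:
```python
from h import *
p,r,o=pose(); print(np.round(o['force'],2),inbox(p-[0,0,.173]))
ball()
```

```text
[-0.86  0.08  0.82] [ -3.03647552 -18.89914957  79.88497393]
ball n 23 [ 19.  -18.4  89. ]
ball n 23 [ 20.9 -17.2  92. ]
surface [ 20.7 -17.9  92.9]
```

Emit:
play_rows(motion=[[255,0,0.1,0,0,0,0],[255,0,0.1,0,0,0,0],[255,0,0,0,0,0,0]])

```text
time_s: 15.05
position: [0.5712, -0.1084, 0.2549]
tool_rot: [0.0, 0.682, 0.731, 0.0]
force: [-0.9, -0.5, -0.1]
opening: 0.0001
grip_force: 0.5
```

Emit:
play_rows(motion=[[255,0,0.1,0,0,0,0],[255,0,0,0,0,0,0]])

```text
time_s: 15.25
position: [0.5722, -0.1083, 0.2548]
tool_rot: [-0.0, 0.682, 0.731, -0.0]
force: [-2.1, -0.8, -1.0]
opening: -0.0002
grip_force: 0.5
```

Run:
```python
from h import *
p,r,o=pose(); print(np.round(o['force'],2),inbox(p-[0,0,.173]))
ball()
```

```text
[-2.13 -0.81 -1.04] [ -0.14109638 -18.88106538  79.84195114]
ball n 22 [ 21.  -19.1  89. ]
ball n 22 [ 22.9 -17.9  92. ]
surface [ 23.  -18.3  92.3]
```

Emit:
play_rows(motion=[[255,0,0.1,0,0,0,0],[255,0,0,0,0,0,0]])

```text
time_s: 15.5
position: [0.5732, -0.1083, 0.2548]
tool_rot: [-0.0, 0.682, 0.731, -0.0]
force: [-2.0, -0.3, -0.3]
opening: -0.0003
grip_force: 0.6
```

Emit:
play_rows(motion=[[255,0,0.05,0,0,0,0],[255,0,0,0,0,0,0]])

```text
time_s: 15.7
position: [0.5736, -0.1083, 0.2549]
tool_rot: [0.0, 0.682, 0.731, -0.0]
force: [-1.3, 0.5, -1.1]
opening: 0.0004
grip_force: 0.6
```

Run:
```python
from h import *
p,r,o=pose(); print(np.round(o['force'],2),inbox(p-[0,0,.173]))
ball()
```

```text
[-1.31  0.5  -1.11] [  1.32861136 -18.91023784  79.88750352]
ball n 25 [ 22.7 -18.4  89. ]
ball n 25 [ 24.6 -17.3  92. ]
surface [ 24.4 -17.2  91.9]
```

Emit:
play_rows(motion=[[255,0,0.07,0,0,0,0],[255,0,0,0,0,0,0]])

```text
time_s: 15.95
position: [0.5744, -0.1082, 0.2549]
tool_rot: [0.0, 0.682, 0.731, 0.0]
force: [-1.4, 0.0, -0.4]
opening: -0.0002
grip_force: 0.6
```

Emit:
play_rows(motion=[[255,0,0.07,0,0,0,0],[255,0,0,0,0,0,0]])

```text
time_s: 16.15
position: [0.575, -0.1081, 0.2549]
tool_rot: [-0.0, 0.682, 0.731, -0.0]
force: [-1.2, -0.7, -0.1]
opening: 0.0004
grip_force: 0.8
```

Emit:
play_rows(motion=[[255,0,0.05,0,0,0,0],[255,0,0,0,0,0,0]])

```text
time_s: 16.35
position: [0.5753, -0.1082, 0.2548]
tool_rot: [-0.0, 0.682, 0.731, -0.0]
force: [-3.0, 0.2, 0.5]
opening: -0.0004
grip_force: 1.6
```

Run:
```python
from h import *
p,r,o=pose(); print(np.round(o['force'],2),inbox(p-[0,0,.173]))
ball()
```

```text
[-3.04  0.17  0.5 ] [  2.96070046 -18.9174737   79.76760602]
ball n 25 [ 22.7 -18.4  89. ]
ball n 25 [ 24.6 -17.3  92. ]
surface [ 25.  -18.5  91.1]
```

Emit:
play_rows(motion=[[255,0,0.05,0,0,0,0],[255,0,0,0,0,0,0]])

```text
time_s: 16.6
position: [0.5756, -0.1081, 0.2547]
tool_rot: [-0.0, 0.682, 0.731, -0.001]
force: [-5.2, 0.3, 0.9]
opening: 0.0
grip_force: 2.5
```

Emit:
play_rows(motion=[[255,0,0.05,0,0,0,0],[255,0,0,0,0,0,0]])

```text
time_s: 16.8
position: [0.5759, -0.1082, 0.2546]
tool_rot: [-0.001, 0.682, 0.731, -0.001]
force: [-6.8, -0.3, 2.3]
opening: -0.0002
grip_force: 3.2
```

The force now rises about 2 N per 0.5 mm and the ball has stopped at x ≈ 22.7, so the toggle is on its end stop. I'll back off and rise.

Emit:
play_rows(motion=[[255,0,-0.3,0,0,0,0],[255,0,-1,0,0,0,0],[255,0,-2,0,0,0,0],[255,0,0,-2,0,0,0],[255,0,0,-4.5,0,0,0],[255,0,0,-4.5,0,0,0],[165,0,0,-4.5,0,0,0],[165,0,0,-4.5,0,0,0],[165,0,0,-1,0,0,0],[165,0,0,0,0,0,0],[165,0,0,0,0,0,0]])

```text
time_s: 17.9
position: [0.5432, -0.1104, 0.4638]
tool_rot: [-0.0, 0.682, 0.731, -0.0]
force: [-0.3, 0.3, 0.2]
opening: 0.0304
grip_force: 0.0
```

Run:
```python
from h import *
ball(); p,r,o=pose(); print(o['opening'],inbox(p-[0,0,.155]),to([141.5,0,290]),to([141.5,0,228]),rot())
im,z,K,R,t=grab('scene'); b=inbox(cloud(z,K,R,t)); m=(abs(b[...,1])<60)&(b[...,0]>120)&(b[...,0]<170)&(b[...,2]>195)&(b[...,2]<245)
q=b[m]; print('bar',len(q),np.percentile(q,[5,50,95],axis=0).round(1).tolist())
```

```text
ball n 24 [ 22.7 -18.4  89. ]
ball n 24 [ 24.6 -17.3  92. ]
surface [ 25.4 -18.2  90.9]
0.030434818047625215 [-29.29246727 -18.99308742 306.24857421] [ 1.89 17.12  1.59] [ 1.89 17.13  7.79] [-0.0021 -0.0003  0.    ]
bar 207 [[139.3, -53.9, 223.5], [145.0, 1.9, 227.7], [148.0, 54.0, 230.4]]
```

Emit:
play_rows(motion=[[165,0.38,3.42,0.3,0,0,0],[165,0.38,3.42,0.3,0,0,0],[165,0.38,3.42,0.3,0,0,0],[165,0.38,3.42,0.3,0,0,0],[165,0.38,3.42,0.3,0,0,0],[165,0,0,0,0,0,0],[165,0,0,2,0,0,0],[165,0,0,2,0,0,0],[165,0,0,2.3,0,0,0],[165,0,0,0,0,0,0],[165,0,0,0,0,0,0]])

```text
time_s: 19.1
position: [0.7125, -0.0796, 0.3862]
tool_rot: [-0.001, 0.682, 0.731, -0.001]
force: [0.4, 0.3, 0.4]
opening: 0.0302
grip_force: 0.0
```

Emit:
play_rows(motion=[[255,0,0,0,0,0,0],[255,0,0,0,0,0,0],[255,0,0,0,0,0,0],[255,0,0,0,0,0,0],[255,0,0,0,0,0,0]], force=30)

```text
time_s: 19.6
position: [0.7123, -0.0795, 0.3882]
tool_rot: [-0.0, 0.682, 0.731, -0.0]
force: [-5.4, -0.2, 2.6]
opening: 0.0086
grip_force: 29.6
```

Run:
```python
from h import *
p,r,o=pose(); print(o['opening'],o['grip_force'],np.round(o['force'],2)); g=inbox(p-[0,0,.155]); print(g)
th=np.linspace(2.1,0,43); x=-14*np.cos(th); z=14*np.sin(th)
print(np.c_[np.diff(x),-np.diff(z)].round(2).tolist())
```

```text
0.00862958188188717 29.584895968437195 [-5.41 -0.18  2.55]
[1.41649348e+02 1.69150410e-01 2.31245147e+02]
[[-0.61, -0.34], [-0.63, -0.31], [-0.64, -0.28], [-0.66, -0.24], [-0.67, -0.21], [-0.68, -0.18], [-0.69, -0.14], [-0.69, -0.11], [-0.7, -0.07], [-0.7, -0.04], [-0.7, -0.0], [-0.7, 0.03], [-0.7, 0.07], [-0.69, 0.1], [-0.69, 0.14], [-0.68, 0.17], [-0.67, 0.2], [-0.66, 0.24], [-0.65, 0.27], [-0.63, 0.3], [-0.62, 0.33], [-0.6, 0.36], [-0.58, 0.39], [-0.56, 0.42], [-0.54, 0.45], [-0.51, 0.47], [-0.49, 0.5], [-0.46, 0.52], [-0.44, 0.55], [-0.41, 0.57], [-0.38, 0.59], [-0.35, 0.61], [-0.32, 0.62], [-0.29, 0.64], [-0.26, 0.65], [-0.22, 0.66], [-0.19, 0.67], [-0.16, 0.68], [-0.12, 0.69], [-0.09, 0.69], [-0.05, 0.7], [-0.02, 0.7]]
```

Emit:
play_rows(motion=[[255,0,-0.61,-0.34,0,0,0],[255,0,-0.63,-0.31,0,0,0],[255,0,-0.64,-0.28,0,0,0],[255,0,-0.66,-0.24,0,0,0],[255,0,-0.67,-0.21,0,0,0],[255,0,-0.68,-0.18,0,0,0],[255,0,-0.69,-0.14,0,0,0],[255,0,-0.69,-0.11,0,0,0],[255,0,-0.7,-0.07,0,0,0],[255,0,-0.7,-0.04,0,0,0],[255,0,-0.7,0,0,0,0],[255,0,-0.7,0.03,0,0,0],[255,0,-0.7,0.07,0,0,0],[255,0,-0.69,0.1,0,0,0]])

```text
time_s: 21.0
position: [0.6176, -0.0859, 0.4035]
tool_rot: [-0.001, 0.682, 0.731, -0.0]
force: [0.9, 2.1, 1.4]
opening: 0.0085
grip_force: 31.7
```

Run:
```python
from h import *
p,r,o=pose(); print(o['opening'],o['grip_force'],np.round(o['force'],2)); th=1.4; print(inbox(p-[0,0,.155]),'want',-140*np.cos(th)+70,140*np.sin(th)+105)
```

```text
0.008453632170503603 31.741241812705994 [0.9  2.07 1.37]
[ 46.763312     0.30818234 246.53657013] want 46.204599993966255 242.96296219838442
```

Emit:
play_rows(motion=[[255,0,-0.69,0.14,0,0,0],[255,0,-0.68,0.17,0,0,0],[255,0,-0.67,0.2,0,0,0],[255,0,-0.66,0.24,0,0,0],[255,0,-0.65,0.27,0,0,0],[255,0,-0.63,0.3,0,0,0],[255,0,-0.62,0.33,0,0,0],[255,0,-0.6,0.36,0,0,0],[255,0,-0.58,0.39,0,0,0],[255,0,-0.56,0.42,0,0,0],[255,0,-0.54,0.45,0,0,0],[255,0,-0.51,0.47,0,0,0],[255,0,-0.49,0.5,0,0,0],[255,0,-0.46,0.52,0,0,0]])

```text
time_s: 22.4
position: [0.535, -0.0919, 0.356]
tool_rot: [0.0, 0.682, 0.731, 0.0]
force: [2.1, 4.0, -0.3]
opening: 0.009
grip_force: 31.6
```

Run:
```python
from h import *
p,r,o=pose(); print(o['opening'],o['grip_force'],np.round(o['force'],2)); th=.7; print(inbox(p-[0,0,.155]),'want',-140*np.cos(th)+70,140*np.sin(th)+105)
```

```text
0.00897179019156665 31.583372354507446 [ 2.08  3.96 -0.3 ]
[-3.60368901e+01  1.04695815e-01  1.99010190e+02] want -37.07790621982839 195.19047621327672
```

Emit:
play_rows(motion=[[255,0,-0.44,0.55,0,0,0],[255,0,-0.41,0.57,0,0,0],[255,0,-0.38,0.59,0,0,0],[255,0,-0.35,0.61,0,0,0],[255,0,-0.32,0.62,0,0,0],[255,0,-0.29,0.64,0,0,0],[255,0,-0.26,0.65,0,0,0],[255,0,-0.22,0.66,0,0,0],[255,0,-0.19,0.67,0,0,0],[255,0,-0.16,0.68,0,0,0],[255,0,-0.12,0.69,0,0,0],[255,0,-0.09,0.69,0,0,0],[255,0,-0.05,0.5,0,0,0],[255,0,0,0.3,0,0,0],[255,0,0,0,0,0,0]])

```text
time_s: 23.9
position: [0.5024, -0.0943, 0.2719]
tool_rot: [-0.0, 0.682, 0.731, -0.0]
force: [-0.3, 1.8, 0.5]
opening: 0.0085
grip_force: 32.6
```

Run:
```python
from h import *
p,r,o=pose(); print(o['opening'],o['grip_force'],np.round(o['force'],2)); print(inbox(p-[0,0,.155]))
im,z,K,R,t=grab('scene'); b=inbox(cloud(z,K,R,t)); m=(abs(b[...,1])<70)&(b[...,0]>-22)&(b[...,0]<55)&(b[...,2]>98)&(b[...,2]<150)
q=b[m]; print(len(q),np.polyfit(q[:,0],q[:,2],1).round(3))
```

```text
0.008501361357156529 32.630576491355896 [-0.33  1.82  0.55]
[-6.87433203e+01 -1.93163691e-02  1.14853985e+02]
1109 [-5.50000e-02  1.11329e+02]
```

The guard is about 0.055 rad from shut. I'll ease it down until it seats.

Emit:
play_rows(motion=[[255,0,0,0.2,0,0,0],[255,0,0,0.2,0,0,0],[255,0,0,0.2,0,0,0],[255,0,0,0,0,0,0]])

```text
time_s: 24.35
position: [0.5023, -0.0943, 0.2659]
tool_rot: [-0.0, 0.682, 0.731, -0.0]
force: [-2.9, 1.3, 0.5]
opening: 0.0092
grip_force: 32.8
```

Emit:
play_rows(motion=[[255,0,0,0.15,0,0,0],[255,0,0,0.15,0,0,0],[255,0,0,0,0,0,0]])

```text
time_s: 24.65
position: [0.5022, -0.0942, 0.2636]
tool_rot: [-0.0, 0.682, 0.731, -0.0]
force: [-6.4, 1.9, 6.9]
opening: 0.0083
grip_force: 33.6
```

Run:
```python
from h import *
p,r,o=pose(); print(o['opening'],o['grip_force'],np.round(o['force'],2)); print(inbox(p-[0,0,.155]))
im,z,K,R,t=grab('scene'); b=inbox(cloud(z,K,R,t)); m=(abs(b[...,1])<70)&(b[...,0]>-22)&(b[...,0]<55)&(b[...,2]>98)&(b[...,2]<150)
q=b[m]; print(len(q),np.polyfit(q[:,0],q[:,2],1).round(3))
```

```text
0.008314152742804452 33.608956933021545 [-6.39  1.88  6.87]
[-6.89311611e+01  7.51409880e-02  1.06556881e+02]
1075 [3.00000e-03 1.07361e+02]
```

It's seated: the slope is about 0 and the stop is pushing back with 7 N. I'll release and rise straight up.

Emit:
play_rows(motion=[[165,0,0,0,0,0,0],[165,0,0,0,0,0,0],[165,0,0,0,0,0,0],[165,0,0,-0.5,0,0,0],[165,0,0,-1,0,0,0],[165,0,0,-2,0,0,0],[165,0,0,-4,0,0,0],[165,0,0,-4,0,0,0],[165,0,0,-4,0,0,0],[165,0,-4,0,0,0,0],[165,0,-4,0,0,0,0],[165,0,0,0,0,0,0],[165,0,0,0,0,0,0],[165,0,0,0,0,0,0]])

```text
time_s: 26.1
position: [0.4235, -0.0997, 0.419]
tool_rot: [0.001, 0.682, 0.731, 0.0]
force: [0.4, 0.7, 0.2]
opening: 0.0301
grip_force: 0.0
```

Run:
```python
from h import *
p,r,o=pose(); print(o['opening'],np.round(o['force'],2),o['time_s'])
im,z,K,R,t=grab('scene'); b=inbox(cloud(z,K,R,t)); m=(abs(b[...,1])<70)&(b[...,0]>-22)&(b[...,0]<55)&(b[...,2]>98)&(b[...,2]<150)
q=b[m]; print(len(q),np.polyfit(q[:,0],q[:,2],1).round(3))
cv2.imwrite('pics/s4.png',cv2.resize(im[100:300,100:320,::-1],None,fx=2.5,fy=2.5))
```

```text
0.03012633877390735 [0.4  0.66 0.21] 26.1
1063 [6.00000e-03 1.07297e+02]
```

View pics/s4.png

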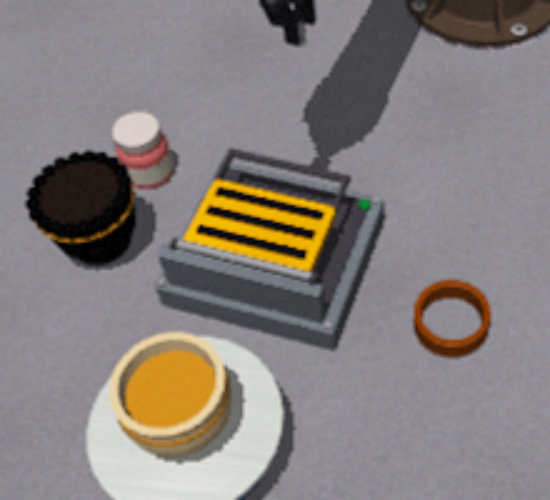

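The picture shows the guard shut and level, with the flap at crop (260,228). The gripper is clear at (290,15), and the pot, jar and tape are where they were.

```bash
python3 -c "
from station import robot
print(robot.finish_job())"
```

```text
the job is handed in; nothing more can be done
None
```

I handed the job in at about 26 s: the guard went back to its stop, the toggle was pushed to its ON end stop, and the guard was lowered under control and is shut, with nothing around the box moved. The only close call was about 25 N total at first contact with the toggle (limit 30 N), and the hand-in returned no verdict.

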